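# Unclip the cover of a film reader's lamp unit

## Robot

A 7-joint arm with a two-finger parallel gripper is mounted at the origin on the work surface. World frame = base frame: x ahead of the robot, y to its left, z up, the work surface at z = 0. Lengths are in m, angles in rad, forces in N, time in s.
With the tool pointing down it reaches from about 0.4 to 0.85 m from the base axis. Payload 6.9 kg.
Tool frame: the origin (TCP) lies midway between the tips of the shut fingers; the grasp point (between the pads) lies behind it (ctrl.pinch_z is the z of the grasp point in the tool frame, in m); z points along the fingers, y is the direction in which the jaws open and shut (so a half turn about z gives the same grasp; the last joint's range is limited). The gripper opens to 85 mm and grips with 20 to 120 N. Pads are 22 mm wide; open, the fingers measure 114 mm over their backs; the gripper's body (76 mm by 85 mm) begins 54 mm behind the grasp point. The pads swing forward as they close: fully open they stand 13 mm farther back than shut.
Start: joints at [1.258, 0.507, -0.238, 1.5, 0.126, 1.149, -0.155], TCP at [0.254, -0.571, 0.206] pointing down, gripper open.
Joint ranges: [-3.08, 3.08], [-0.24, 2.05], [-1.43, 1.35], [0, 2.5], [-1.52, 4.66], [0.17, 1.96], [-2.89, 2.89]. Speed limits (rad/s): [2.39, 2.39, 3.14, 3.14, 3.14, 3.14, 3.14].

## Interface

Orientations are given as a unit quaternion [w, x, y, z].
In Python, from station import ctrl, get_state, vision, ticket, models gives the robot as it stands. Calls block until the motion is done:
- ctrl.movep(position, orientation): joint-space move of the TCP to a pose.
- ctrl.movel(position, frame=None, max_speed=0.15): straight line of the TCP; frame=None keeps the orientation; max_speed is the mean speed in m/s.
- ctrl.set_joints(angles): joint-space move.
- ctrl.ungrasp() and ctrl.close_gripper(force=None): open the fingers fully, or close them until they stop; force is the grip in N (None keeps the last).
- ctrl.pause(seconds).
- ctrl.ik(position, orientation): joint angles nearest the present ones, or None.
- get_state(): the state.
- vision.grab_frame(name): name is "scene" or "side" or "wrist"; returns (picture, depth): 400x640x3 uint8, blue, green, red; 400x640 float32, m along the optical axis (not along the pixel's ray), 0 where there is no reading.
- vision.camera_info(name): a dict with "mtx" (3x3 intrinsics, pixels), "dist_coeffs" ([k1, k2, p1, p2, k3] as OpenCV has them; the pictures are not rectified), "R" (3x3) and "t" (3): a world point X has camera coordinates R X + t; the wrist camera has in their place "hand_eye" (4x4, takes a point from camera to tool coordinates, whose origin is the TCP and whose axes are the flange's). Camera axes: x right, y down, z forward; pixel columns grow to the right and rows downward; lengths in m; the calibration is good to about 2 mm. A picture is of the moment at which its call begins: read the wrist's pose just before it. camera_info takes no time and is no camera call.
A pose or a line that the arm cannot do raises ctrl.Unreachable and nothing moves.
- ticket.close_job(): hands the job in, once; it reports no verdict.
Trained networks look in the newest picture that a camera, given by its name, has taken for a name from the list of things; names that differ only in an ending like _2 or _b are one class to them, and where a whole thing is asked for, a point or a joint stands for the part that bears it (a point fixed in the world has none). Each returns a list of dicts, best first, with "p" (0 to 1); they miss things now and then, are a little off and sometimes report something else, mostly with a low value. They report only what shows in the picture. A call takes as long as a camera call. They do not tell look-alikes from the thing itself.
- models.recognise(camera, target): "point" ([column, row] in pixels, amid what is visible of it).
- models.masks_of(camera, target): "mask" (400x640 bool, what is visible of it) and "point" ([column, row] in pixels, amid what is visible of it).
The state is a dict: "time": time; "qpos": joint angles; "qd": joint speeds; "tau": joint torques, N m; "tcp_pos": TCP position; "eef_rot": TCP orientation; "contact_force": force on the tool from outside, world axes, zero at the start; "wrist_torque": the same for the moment, N m; "width": finger opening in m.
Only numpy, scipy, OpenCV 4.12 (cv2) and the standard library are available. Lean on these libraries where they do the work, as an engineer would, in place of code of your own. Each camera call takes 0.05 s, during which the arm holds its last target. There are 200 camera calls.

## Task

Take the ivory cover off the reader's lamp unit so that its heat sink can be cleaned: press the orange snap tab in towards the cover by feel (it is old and brittle), keep it pressed while you raise that end clear of its catch, then draw the tongues at the other end out of the rim and lift the cover off without wrenching it. Set it down gently, right way up and lying flat, on the cork mat, and leave the lens cap, reel hub, knob and glass stand undisturbed.

Things in the scene. Friction and masses are not known exactly. Their poses are not given: they have to be found in the camera images.
- lamp_unit: grey metal lamp unit of a film reader, screwed down: box 200 (its x) x 110 (y) x 60 mm high; black lens barrel on its -x end (24 mm more). Origin: centre of underside, z up. Top (rim): 3 mm sheet, upper face z = 60, with an opening x = -75 to +55, y = -27 to +27 mm; from x = +55 to +100 the rim is flat and bare. Copper heat sink inside, top at z = 30 mm
- catch (a point): middle of the edge of the rim (upper face) under which the tab's 3 mm thick hook catches (x = 55, y = 0, z = 60 mm of the lamp unit). Once the tab has risen about 9 mm the hook is above the rim; let go then, the hook springs out over the rim, rests on top of it, and the cover stays ajar (point tab_end 6 to 7 mm up)
- cover: ivory plastic clip-in cover, about 0.16 kg, 44 mm high. Origin: on its centre line, level with the underside of its side walls (clipped in: about x = -10, y = 0, z = 36 mm of the unit, axes parallel). Raised shell: x = -64 to +41, y = -25 to 25 (grip it across this 50 mm width), up to z = 44. Side flanges z = 24 to 27, out to y = +-32 mm, rest on the rim. Off, it stands flat on its side walls
- snap_tab: orange springy snap tab at the cover's +x end, 26 mm wide; bends about its lower edge, where its origin lies (x = 58.75, z = 1.5 mm of the cover); its z runs up the tab. Thumb-piece on top: 30 mm wide (y), from 2 to 20 mm above the rim. Its ribbed outer face looks to +x, nominally at x = 60.5 mm of the cover, but it is bent with age: really up to 4.5 mm further out or in. Cracks above 16 N
- thumb_nominal (a point): where the middle of the thumb-piece's outer face would be if not bent (x = 60.5, y = 0, z = 35 mm of the cover). Pushed here to -x, the cover first slides home (1 mm), then the tab bends: 1 N starts it, 9 N and 6 mm free its hook, 11 N and 7.5 mm reach a firm stop (a fifth more N near the rim). Held so, friction on the ribs carries the tab end up as the pusher rises
- tab_end (a point): point of the cover at the +x end of its shell, at flange underside (x = 41, y = 0, z = 24 mm of the cover); 60 mm above the counter while clipped in. Between here and the tab is some 14 mm of empty space for the tab to flex into
- tongue_end (a point): point of the cover at the -x end of its shell, at flange underside (x = -64, y = 0, z = 24 mm of the cover). Two tongues here reach 3.5 mm under the rim, 4.5 mm if the cover is pushed fully to -x (it has about 1 mm of play along x, 2 mm along y). Drawing the cover 5 mm to +x once its tab end is up frees them; then it lifts straight off
- mat: brown cork mat fixed on the counter, 200 mm (its x) x 140 mm (its y) x 3 mm thick; origin: centre of its underside
- lens_cap: matte black lens cap, disc 54 mm across, 12 mm high, loose; origin: centre of its underside
- reel_hub: yellow plastic reel hub, 58 mm across, 26 mm high, loose; origin: centre of its underside
- ivory_knob: ivory knob, 34 mm across, 22 mm high, loose; origin: centre of its underside
- glass_stand: grey tin stand, base 80 x 80 mm, with a spring clip that pinches an upright frosted glass fragment, 135 mm high in all, loose; origin: centre of its underside
Mind the look-alikes: they are no part of the job. There is more than one size of the cover; the one meant has the size given above.

How it is judged:
On the way, in this order (a step that is already met when the one before it is completed fails the run):
1. the tab end of the cover is raised clear of its catch (z of tab_end in the frame of lamp_unit above 0.066 m), for 0.2 s.
2. the cover is lifted right out of the lamp unit (z of each of tab_end, tongue_end in the frame of lamp_unit above 0.088 m), for 0.1 s.
At the end, for the whole second after the job is handed in: the cover stands at rest on the cork mat, right way up and flat (tilt under 0.08 rad, origin within 4 mm of the mat's upper face), both ends of its shell over the mat (x of tab_end in the frame of mat between -0.1 and 0.1 m and y of tab_end in the frame of mat between -0.07 and 0.07 m and x of tongue_end in the frame of mat between -0.1 and 0.1 m and y of tongue_end in the frame of mat between -0.07 and 0.07 m and z of cover in the frame of mat between -0.001 and 0.007 m and angle between cover's own z axis and vertical below 0.08 rad and linear speed of cover below 0.01 m/s and angular speed of cover below 0.1 rad/s); the robot touches nothing.
It fails at once if the brittle snap tab is loaded with more than 16 N (contact force between any of the fingers, the arm and snap_tab above 16 N).
It fails at once if the cover is wrenched against the lamp unit with more than 35 N (contact force between cover and lamp_unit above 35 N).
It fails at once if the cover is dropped or banged down on the mat (over 35 N) (contact force between cover and mat above 35 N).
It fails at once if the lens cap, reel hub or ivory knob is moved by more than 15 mm (distance of any of lens_cap, reel_hub, ivory_knob from where it was at the start of the episode above 0.015 m).
It fails at once if the glass stand is moved by more than 10 mm or tipped (distance of glass_stand from where it was at the start of the episode above 0.01 m or angle between glass_stand's own z axis and vertical above 0.1 rad).
It also fails if it takes over 69 s, if anything falls off the work surface, if the arm or the gripper's body presses on something with over 40 N, if the wrist force passes 120 N, or if a joint passes its speed limit or range.

## Working session

There is one attempt and no reset: what is moved stays moved. The work goes in short steps, each a Python script; the robot and the scene stay as the last script left them, time stands still between calls to the robot, and variables do not carry over. Pictures are saved under pics/ and viewed, about 8 in all and at most 12, crops included, and the job is handed in when it is done.

```bash
ls; mkdir -p pics; cat > h.py <<'E'
import numpy as np, cv2
from station import ctrl,get_state,vision,ticket,models
def world(cam,px,depth,info=None):
    i=info or vision.camera_info(cam)
    n=cv2.undistortPoints(np.array(px,float).reshape(-1,1,2),np.array(i["mtx"]),np.array(i["dist_coeffs"])).reshape(-1,2)
    d=np.asarray(depth).reshape(-1)
    C=np.c_[n*d[:,None],d]
    return (C-np.array(i["t"]))@np.array(i["R"])   # R^T(C-t)
def cloud(cam,mask,depth):
    v,u=np.where(mask&(depth>0)); return world(cam,np.c_[u,v],depth[v,u]),np.c_[u,v]
E
python3 - <<'E'
from h import *
ims=[]
for c in("scene","side"):
    im,d=vision.grab_frame(c); np.savez(f"{c}.npz",im=im,d=d); cv2.imwrite(f"pics/{c}0.png",im)
    for t in("lamp_unit","cover","snap_tab","mat","lens_cap","reel_hub","ivory_knob","glass_stand"):
        for r in models.masks_of(c,t)[:3]:
            if r["p"]<.2: continue
            m=np.asarray(r["mask"]); np.save(f"{c}_{t}_{len(ims)}.npy",m);ims.append(0)
            P,_=cloud(c,m,d)
            print(c,t,len(ims)-1,round(r["p"],2),np.round(r["point"]),m.sum(),np.round(np.median(P,0),3) if len(P) else None,np.round(np.percentile(P,[3,97],axis=0),3).tolist() if len(P) else None)
s=get_state();print(s)
print(ctrl.pinch_z,[vision.camera_info(c) for c in("scene","wrist")])
E
```

```text
pics
scene lamp_unit 0 0.87 [377. 237.] 3758 [0.649 0.207 0.057] [[0.488, 0.123, 0.004], [0.686, 0.241, 0.065]]
scene lamp_unit 1 0.57 [260. 182.] 2278 [ 0.57  -0.178  0.004] [[0.471, -0.256, 0.002], [0.659, -0.108, 0.007]]
scene cover 2 0.78 [450. 254.] 955 [0.561 0.336 0.033] [[0.517, 0.292, 0.002], [0.59, 0.374, 0.037]]
scene cover 3 0.68 [441. 194.] 571 [0.379 0.223 0.03 ] [[0.33, 0.188, 0.008], [0.41, 0.251, 0.036]]
scene snap_tab 4 0.68 [370. 238.] 3850 [0.647 0.207 0.056] [[0.486, 0.122, 0.003], [0.686, 0.241, 0.065]]
scene snap_tab 5 0.42 [369. 222.] 142 [0.63  0.184 0.071] [[0.625, 0.169, 0.06], [0.634, 0.196, 0.083]]
scene mat 6 0.53 [375. 234.] 3727 [0.649 0.207 0.057] [[0.489, 0.123, 0.004], [0.686, 0.241, 0.064]]
scene lens_cap 7 0.72 [296. 220.] 336 [0.65  0.002 0.013] [[0.623, -0.023, 0.002], [0.671, 0.024, 0.015]]
scene reel_hub 8 0.95 [350. 177.] 409 [0.434 0.008 0.026] [[0.395, -0.024, 0.002], [0.454, 0.03, 0.03]]
scene ivory_knob 9 0.69 [387. 213.] 1208 [0.583 0.184 0.08 ] [[0.514, 0.15, 0.056], [0.632, 0.206, 0.083]]
scene ivory_knob 10 0.49 [377. 234.] 3768 [0.64
[... 2402 characters left out ...]
.66710994, -0.48919304, -0.56183138]]), 't': array([ 0.33089309, -0.21680875,  1.5117291 ])}, {'mtx': array([[287.33969927,   0.        , 324.42783846],
       [  0.        , 287.33969927, 200.1167758 ],
       [  0.        ,   0.        ,   1.        ]]), 'dist_coeffs': array([-0.01724865,  0.        ,  0.        ,  0.        ,  0.        ]), 'hand_eye': array([[ 6.59758833e-05, -9.66068617e-01, -2.58285545e-01,
         6.47844883e-02],
       [ 9.99999637e-01, -1.55672861e-04,  8.37702805e-04,
         2.97472978e-04],
       [-8.49486440e-04, -2.58285506e-01,  9.66068256e-01,
        -1.68227180e-01],
       [ 0.00000000e+00,  0.00000000e+00,  0.00000000e+00,
         1.00000000e+00]])}]
```

View pics/scene0.png

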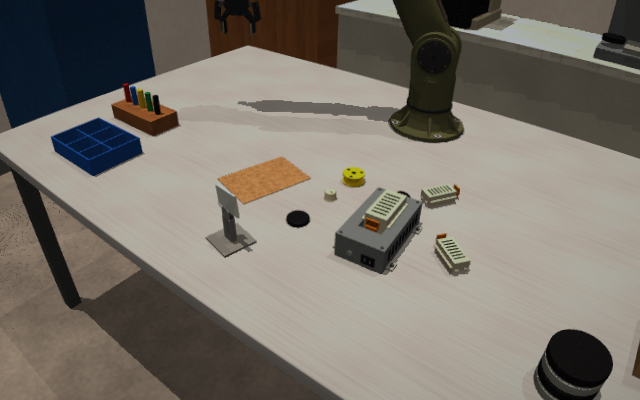

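View pics/side0.png

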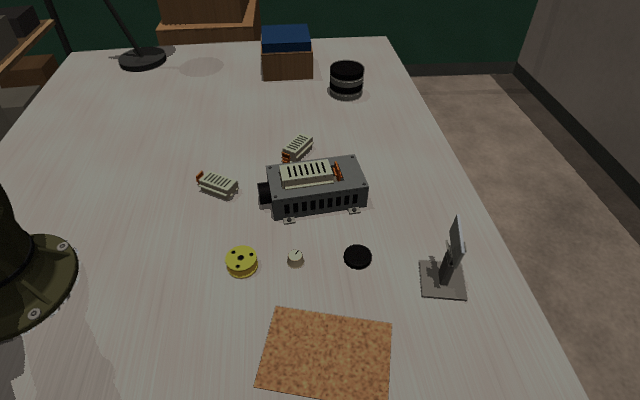

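```bash
cat >> h.py <<'E'
def q_yaw(a): return np.array([0,np.cos(a/2),np.sin(a/2),0])
def rect(P):
    (c,s,_)=r=cv2.minAreaRect((P[:,:2]*1000).astype(np.float32)); b=cv2.boxPoints(r)
    e=b[1]-b[0] if np.linalg.norm(b[1]-b[0])>np.linalg.norm(b[2]-b[1]) else b[2]-b[1]
    a=np.arctan2(e[1],e[0]); a=(a+np.pi/2)%np.pi-np.pi/2
    return np.round(c,1),np.round(s,1),a
from scipy.spatial.transform import Rotation as Rot
def wrist():
    s=get_state(); im,d=vision.grab_frame("wrist"); i=vision.camera_info("wrist")
    w,x,y,z=s["eef_rot"]; T=np.eye(4); T[:3,:3]=Rot.from_quat([x,y,z,w]).as_matrix(); T[:3,3]=s["tcp_pos"]
    C=T@np.array(i["hand_eye"]); i["R"]=C[:3,:3].T; i["t"]=-C[:3,:3].T@C[:3,3]
    return im,d,i
def clean(P,lo,hi,ax=2): return P[(P[:,ax]>lo)&(P[:,ax]<hi)]
E
cat > m.py <<'E'
from h import *
from station import vision
for cam,f in(("side","side_mat_18"),("scene","scene_lamp_unit_1")):
    d=np.load(cam+".npz")["d"];m=np.load(f+".npy"); m=cv2.erode(m.astype(np.uint8),np.ones((3,3)))>0
    P,_=cloud(cam,m,d); print(cam,"mat",rect(clean(P,-.01,.012)))
d=np.load("side.npz")["d"];P,_=cloud("side",np.load("side_cover_14.npy"),d);r=rect(clean(P,.075,.09));print("cover",r)
a=r[2]
p=np.array([*(r[0]/1000),0.0])+[0.02*np.cos(a),.02*np.sin(a),.25]
print(p,a); ctrl.movep(p,q_yaw(a)); s=get_state();print(s["time"],s["tcp_pos"])
im,d,i=wrist(); cv2.imwrite("pics/w1.png",im); np.savez("w1.npz",im=im,d=d,**{k:i[k] for k in("R","t","mtx","dist_coeffs")})
U,V=np.meshgrid(range(640),range(400)); ok=(d>0)
W=np.full((400,640,3),np.nan); W[ok]=world("wrist",np.c_[U[ok],V[ok]],d[ok],i); np.save("w1W.npy",W)
for t in("lamp_unit","cover","snap_tab"):
    for r in models.masks_of("wrist",t)[:2]:
        m=np.asarray(r["mask"])&ok; np.save("w1_%s_%02d.npy"%(t,r["p"]*100),m); Q=W[m]
        print(t,r["p"],r["point"],m.sum(),np.round(np.percentile(Q,[2,50,98],axis=0),4).tolist())
        if t=="cover": print(rect(clean(Q,.07,.09)))
        if t=="lamp_unit": print(rect(clean(Q,.055,.066)))
E
python3 m.py
```

```text
side mat (array([ 561.4, -185.3]), array([137.9, 198.5]), np.float32(-0.2721635))
scene mat (array([ 563., -181.]), array([139.1, 191.3]), np.float32(-0.2869562))
cover (array([568. , 175.9]), array([121.8,  54.6]), np.float32(0.08567345))
[0.58792664 0.17761137 0.25      ] 0.08567345
3.7917 [0.58830563 0.17657026 0.24983104]
lamp_unit 0.58 [331.2, 151.4] 9593 [[0.4677, 0.1181, 0.0032], [0.6181, 0.177, 0.0603], [0.6811, 0.2369, 0.0621]]
(array([571.4, 175.5]), array([223.3, 110.3]), np.float32(0.10127163))
cover 0.95 [284.4, 303.5] 1408 [[0.3326, 0.1831, 0.0122], [0.3805, 0.2151, 0.032], [0.4121, 0.2498, 0.0339]]
(array([0., 0.]), array([0., 0.]), np.float32(0.0))
cover 0.93 [322.7, 191.6] 4634 [[0.5119, 0.1438, 0.0419], [0.5709, 0.1765, 0.0802], [0.6312, 0.207, 0.0819]]
(array([569.7, 176.3]), array([122. ,  49.8]), np.float32(0.09557068))
snap_tab 0.74 [325.4, 142.1] 258 [[0.6225, 0.1692, 0.0541], [0.6301, 0.1809, 0.0659], [0.6369, 0.1935, 0.0815]]
snap_tab 0.57 [236.9, 209.4] 114 [[0.5092, 0.2873, -0.0001], [0.5234, 0.2938, 0.0221], [0.532, 0.3088, 0.0339]]
```

```bash
cat > p.py <<'E'
from h import *
import glob
W=np.load("w1W.npy"); a=0.099; c=np.array([.571,.176])
m=np.load(glob.glob("w1_lamp_unit_58.npy")[0])
R=np.array([[np.cos(a),np.sin(a)],[-np.sin(a),np.cos(a)]])
L=((W[...,:2]-c)@R.T)*1000; Z=W[...,2]*1000
sel=(abs(L[...,0])<140)&(abs(L[...,1])<75)
# x profile along centreline of shell and along rim side strip, y-extents
def prof(mask,ax,step=4):
    b=np.floor(L[...,ax][mask]/step)*step; z=Z[mask]
    print([(int(k),int(round(np.median(z[b==k]))),int(z[b==k].max())) for k in np.unique(b)])
print("centre x");prof(sel&(abs(L[...,1])<12),0,3)
print("thumb x, z>65");q=sel&(abs(L[...,1])<14)&(Z>66)&(L[...,0]>48);print(np.round(np.percentile(L[q],[2,50,98],axis=0),1), np.percentile(Z[q],[2,50,98]))
sh=sel&(Z>76)&(L[...,0]<45);print("shell",np.percentile(L[sh],[.5,50,99.5],axis=0).round(1),rect(W[sh]))
rm=sel&(Z>56)&(Z<64)&m;print("rim",np.percentile(L[rm],[.3,50,99.7],axis=0).round(1))
rm=sel&(Z>57)&(Z<64)&(L[...,0]>60);print("rim+x",np.percentile(L[rm],[.3,50,99.7],axis=0).round(1),np.median(Z[rm]))
im=cv2.imread("pics/w1.png"); cv2.imwrite("pics/w1c.png",cv2.resize(im[90:300,200:460],None,fx=3,fy=2.8))
E
python3 p.py
```

```text
Traceback (most recent call last):
  File "p.py", line 4, in <module>
    m=np.load(glob.glob("w1_lamp_unit_58.npy")[0])
              ~~~~~~~~~~~~~~~~~~~~~~~~~~~~~~~~^^^
IndexError: list index out of range
```

```bash
sed -i 's/w1_lamp_unit_58/w1_lamp_unit_*/' p.py; python3 p.py
```

```text
centre x
[(-114, 53, 55), (-111, 53, 54), (-108, 53, 55), (-105, 53, 55), (-102, 54, 56), (-99, 53, 55), (-96, 53, 55), (-93, 54, 55), (-90, 60, 61), (-87, 60, 62), (-84, 60, 61), (-81, 60, 61), (-78, 60, 62), (-75, 61, 62), (-72, 60, 61), (-63, 80, 81), (-60, 81, 81), (-57, 81, 82), (-54, 80, 82), (-51, 80, 81), (-48, 81, 81), (-45, 81, 81), (-42, 80, 81), (-39, 80, 81), (-36, 81, 81), (-33, 81, 82), (-30, 80, 82), (-27, 80, 81), (-24, 81, 82), (-21, 81, 82), (-18, 80, 81), (-15, 80, 82), (-12, 80, 82), (-9, 81, 82), (-6, 80, 82), (-3, 80, 82), (0, 81, 82), (3, 81, 82), (6, 81, 82), (9, 80, 82), (12, 81, 82), (15, 81, 82), (18, 80, 81), (21, 80, 81), (24, 351, 371), (27, 363, 373), (30, 81, 376), (33, 376, 378), (36, 375, 378), (39, 80, 82), (42, 55, 81), (45, 40, 40), (48, 65, 65), (51, 65, 66), (54, 81, 82), (57, 80, 81), (60, 65, 68), (63, 55, 66), (66, 60, 61), (69, 60, 62), (72, 61, 62), (75, 60, 62), (78, 60, 63), (81, 60, 61), (84, 60, 61), (87, 60, 62), (90, 60, 62), (93, 61, 62), (96, 61, 62), (99, 60, 62), (102, 61, 62), (105, 61, 62), (108, 60, 62), (111, 61, 62), (117, 0, 1), (120, 0, 2), (123, 1, 2), (126, 1, 1), (129, 0, 1), (132, 0, 1), (135, 1, 2), (138, 0, 1)]
thumb x, z>65
[[ 53.  -13.5]
 [ 58.   -0.8]
 [ 63.   13. ]] [66.12518674 79.89199955 81.64913943]
shell [[-52.2 -73.1]
 [ 27.8  -1.1]
 [ 37.4  69.7]] (array([561.4, 174.2]), array([105.2, 148.1]), np.float32(-1.47299))
rim [[-88.  -55.3]
 [ 49.8  -1.5]
 [111.7  54.3]]
rim+x [[ 60.8 -55.1]
 [ 88.3  -0.4]
 [111.9  54.4]] 60.52339624155769
```

View pics/w1c.png

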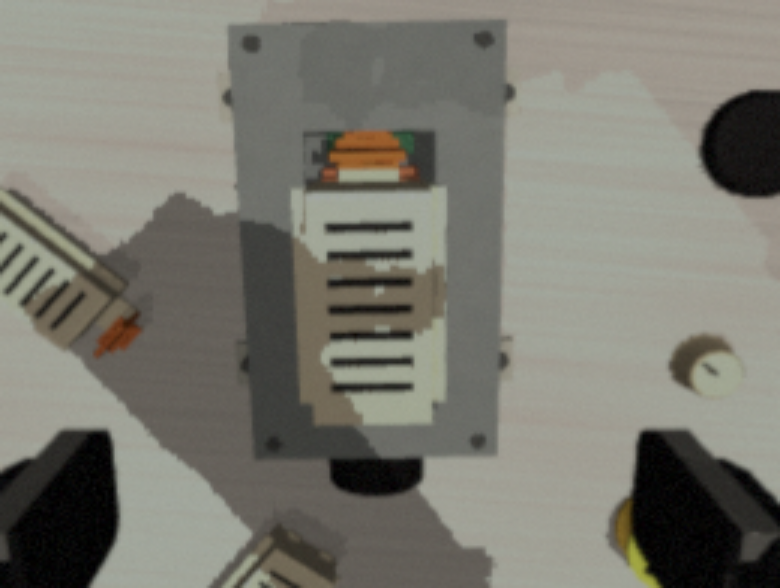

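```bash
cat >> h.py <<'E'
A=0.099; U3=np.array([np.cos(A),np.sin(A),0]); V3=np.array([-np.sin(A),np.cos(A),0]); O3=np.array([.571,.176,0])+.012*U3-.0004*V3
def unit(x,y,z): return O3+x*U3+y*V3+np.array([0,0,z])   # lamp_unit -> world, m
def st():
    s=get_state(); p=s["tcp_pos"]-O3; return s["time"],p@U3*1e3,p[2]*1e3,s["contact_force"]
E
cat > push.py <<'E'
from h import *
ctrl.close_gripper(20)
ctrl.movep(unit(.071,0,.12),q_yaw(A)); ctrl.movel(unit(.071,0,.071),max_speed=.1); ctrl.pause(.3)
b=np.mean([(ctrl.pause(.03),get_state()["contact_force"])[1] for _ in range(5)],0); np.save("bias.npy",b); print("bias",b,st()[:3])
x=71.;f=0;log=[]
while x>50:
    x-=.5 if f<1.5 else .3 if f<8 else .15
    ctrl.movel(unit(x/1e3,0,.071),max_speed=.02)
    t,px,pz,F=st(); f=(F-b)@U3; log.append((round(t,2),round(x,2),round(px,2),round(pz,2),round(f,2),round((F-b)[2],2)))
    if f>10.3: break
for l in log[::3]+log[-3:]: print(*l)
E
python3 push.py
```

```text
bias [ 0.47122355 -0.09954513 -0.30588786] (6.5, np.float64(71.07707564044692), np.float64(71.15643760042057))
6.75 70.5 70.47 70.99 -0.59 -0.27
7.5 69.0 68.96 71.01 -0.35 1.21
8.25 67.5 67.47 70.98 0.4 0.64
9.0 66.0 65.97 70.99 0.25 -0.17
9.75 64.5 64.49 71.03 -0.38 -0.08
10.5 63.0 62.96 70.99 -0.62 0.05
11.25 61.5 61.5 71.03 0.05 0.22
12.0 60.0 59.96 71.01 -1.01 0.24
12.75 58.5 58.45 71.01 -0.84 0.25
13.5 57.0 56.98 71.01 0.08 0.58
14.25 55.5 55.48 71.0 0.03 0.75
15.0 54.0 54.0 71.03 -1.07 0.73
15.75 52.5 52.47 70.99 -1.6 0.64
16.5 51.0 50.99 71.04 -1.26 0.23
16.5 51.0 50.99 71.04 -1.26 0.23
16.75 50.5 50.48 71.0 -0.44 -0.16
17.0 50.0 49.95 71.0 -0.77 0.43
```

```bash
python3 - <<'E'
from h import *
im,d=vision.grab_frame("side"); im2,_,_=wrist()
a=cv2.resize(im[110:220,250:390],(700,550)); b=cv2.resize(im2[100:260,220:420],(700,560))
o=np.vstack([cv2.resize(a,(400,300)),cv2.resize(b,(400,300))]); im3,_=vision.grab_frame("scene"); c=cv2.resize(im3[160:280,320:440],(400,400)); p=np.zeros((600,800,3),np.uint8);p[:,:400]=o;p[:400,400:]=c
cv2.imwrite("pics/p1.png",p); s=get_state(); print(s["width"],st())
E
```

```text
1.8268205803372203e-05 (17.15, np.float64(50.03354452848254), np.float64(71.01661443749403), array([ 0.45824909, -0.38457335, -1.2682184 ]))
```

View pics/p1.png

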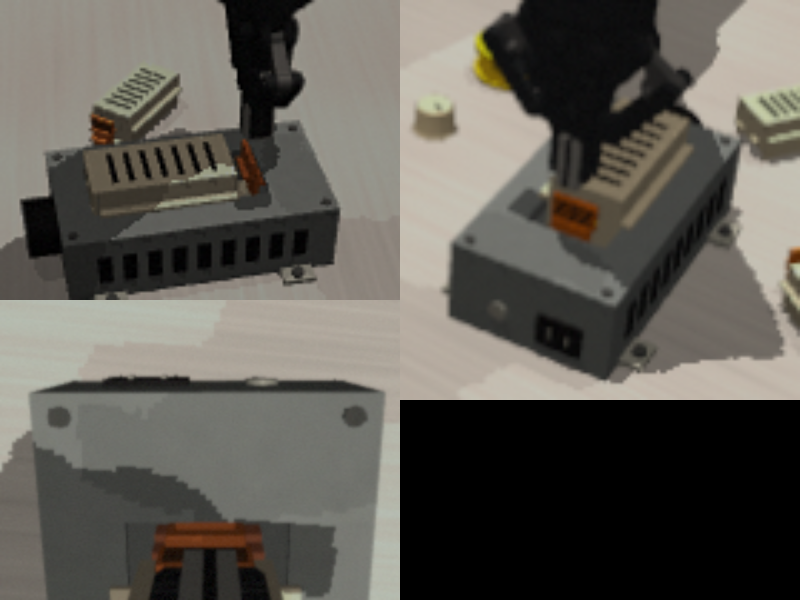

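```bash
python3 - <<'E'
from h import *
p=get_state()["tcp_pos"]
pts=np.array([p,p+[0,0,.02],unit(.0505,0,.071),unit(.048,-.015,.08),unit(.048,.015,.08),unit(.048,-.015,.062)])
p6=np.zeros((600,800,3),np.uint8)
for c,(r0,r1,c0,c1) in {"side":(140,200,300,360),"scene":(190,250,340,400),"wrist":(100,240,240,400)}.items():
    if c=="wrist": im,d,i=wrist()
    else: im,d=vision.grab_frame(c); i=vision.camera_info(c)
    q,_=cv2.projectPoints(pts,cv2.Rodrigues(np.array(i["R"]))[0],np.array(i["t"]),np.array(i["mtx"]),np.array(i["dist_coeffs"])); q=q.reshape(-1,2)
    print(c,q.round(1).tolist())
    k=400/(c1-c0) if c!="wrist" else 400/160; cr=cv2.resize(im[r0:r1,c0:c1],None,fx=k,fy=k,interpolation=cv2.INTER_CUBIC)
    for j,(u,v) in enumerate(q): cv2.circle(cr,(int((u-c0+.5)*k),int((v-r0+.5)*k)),4,[(0,255,0),(0,255,0),(255,0,0),(255,0,255),(255,0,255),(255,0,255)][j],1)
    h,w=cr.shape[:2]
    if c=="side": p6[:300,:400]=cr[50:350]
    elif c=="scene":p6[:400,400:]=cr
    else:p6[300:,:400]=cr[:300]
    if c=="wrist":
        V,Uu=np.mgrid[0:400,0:640]; ok=d>0; W=world("wrist",np.c_[Uu[ok],V[ok]],d[ok],i)-O3; L=np.c_[W@U3,W@V3,W[:,2]]*1e3
        s=(abs(L[:,1])<14)&(L[:,0]>35)&(L[:,0]<62)&(L[:,2]>62)
        for x in range(35,62,2):
            g=s&(L[:,0]>=x)&(L[:,0]<x+2)
            if g.any(): print(x,g.sum(),np.percentile(L[g,2],[5,50,95]).round(1))
cv2.imwrite("pics/p2.png",p6)
E
```

```text
side [[339.6, 168.1], [340.0, 160.7], [339.8, 168.1], [340.6, 169.4], [337.1, 160.5], [340.2, 176.0]]
scene [[370.0, 225.2], [370.8, 217.4], [369.9, 225.4], [364.3, 218.8], [377.5, 223.7], [363.6, 225.7]]
wrist [[323.5, 231.0], [323.4, 244.0], [323.5, 230.3], [348.6, 239.7], [298.2, 239.7], [346.4, 229.0]]
35 1 [142.4 142.4 142.4]
37 7 [133.2 142.9 143.7]
39 45 [133.2 134.3 146.6]
41 131 [133.5 145.3 148.4]
43 99 [133.3 143.1 146.1]
45 151 [ 66.5 133.8 145.8]
47 354 [ 64.3  72.2 145.3]
49 202 [ 64.2  66.1 145.5]
51 162 [ 63.6 133.4 145.3]
53 90 [133.5 142.6 162.6]
55 675 [105.6 118.6 160.1]
57 198 [133.  153.8 171.8]
59 4430 [110.8 181.3 192.3]
61 1748 [138.8 151.  192.4]
```

View pics/p2.png

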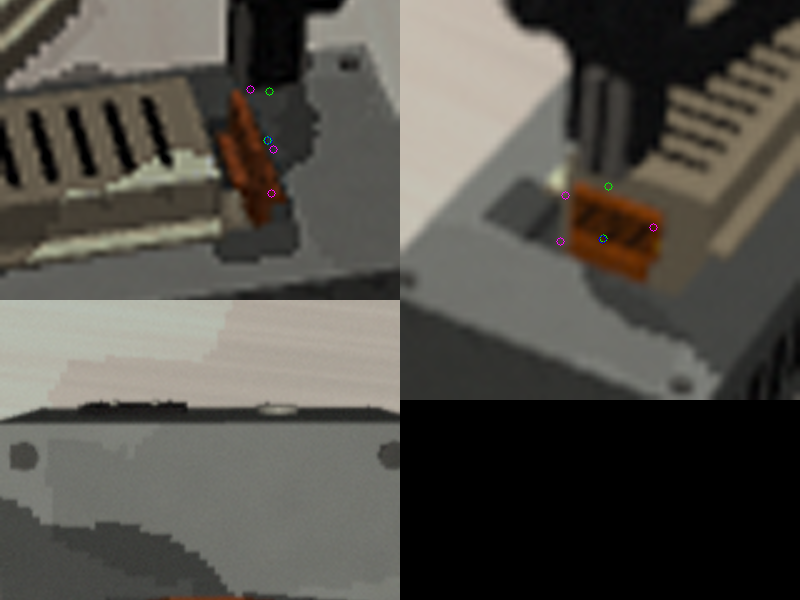

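```bash
python3 - <<'E'
from h import *
for c in("side","scene"):
    im,d=vision.grab_frame(c); V,Uu=np.mgrid[0:400,0:640]; ok=d>0
    W=world(c,np.c_[Uu[ok],V[ok]],d[ok])-O3; L=np.c_[W@U3,W@V3,W[:,2]]*1e3; px=im[ok]
    g=(abs(L[:,1])<25)&(L[:,0]>35)&(L[:,0]<80)&(L[:,2]>62)
    for z in range(62,112,4):
        h=g&(L[:,2]>=z)&(L[:,2]<z+4); o=px[h].astype(int); orange=(o[:,2]-o[:,0]>50)
        P=L[h]; print(c,z,"orange",orange.sum(),P[orange].mean(0).round(1) if orange.any() else "", "other",(~orange).sum(), np.percentile(P[~orange],[3,97],axis=0).round(0).tolist() if (~orange).any() else "")
E
```

```text
side 62 orange 21 [41.2 -2.5 64.2] other 11 [[37.0, -16.0, 62.0], [73.0, 16.0, 65.0]]
side 66 orange 0  other 9 [[41.0, -13.0, 66.0], [45.0, 13.0, 69.0]]
side 70 orange 1 [ 45.7 -11.9  73.6] other 9 [[41.0, -15.0, 70.0], [45.0, 13.0, 73.0]]
side 74 orange 2 [43.4 -7.8 76. ] other 6 [[41.0, -13.0, 75.0], [43.0, 8.0, 78.0]]
side 78 orange 17 [43.4 -0.2 79.5] other 2 [[45.0, -15.0, 79.0], [46.0, -2.0, 82.0]]
side 82 orange 0  other 0 
side 86 orange 0  other 0 
side 90 orange 0  other 0 
side 94 orange 0  other 8 [[40.0, -8.0, 95.0], [56.0, -5.0, 98.0]]
side 98 orange 0  other 9 [[38.0, -9.0, 99.0], [59.0, 1.0, 102.0]]
side 102 orange 0  other 9 [[37.0, -14.0, 103.0], [57.0, -2.0, 106.0]]
side 106 orange 0  other 24 [[37.0, -14.0, 106.0], [58.0, 2.0, 109.0]]
side 110 orange 0  other 17 [[37.0, -14.0, 111.0], [56.0, 3.0, 114.0]]
scene 62 orange 11 [49.3  1.4 64. ] other 150 [[55.0, -20.0, 62.0], [79.0, 23.0, 66.0]]
scene 66 orange 35 [49.1  3.1 68.1] other 3 [[46.0, -11.0, 69.0], [49.0, 7.0, 70.0]]
scene 70 orange 8 [46.4  6.6 71.7] other 11 [[45.0, -14.0, 70.0], [48.0, 11.0, 74.0]]
scene 74 orange 10 [47.4  2.3 75.5] other 16 [[45.0, -14.0, 74.0], [49.0, 12.0, 78.0]]
scene 78 orange 28 [46.   1.  80.5] other 2 [[46.0, -14.0, 79.0], [48.0, 2.0, 79.0]]
scene 82 orange 6 [46.8  7.  83.2] other 0 
scene 86 orange 0  other 0 
scene 90 orange 0  other 0 
scene 94 orange 0  other 0 
scene 98 orange 0  other 7 [[54.0, -7.0, 98.0], [61.0, 6.0, 102.0]]
scene 102 orange 0  other 19 [[50.0, -9.0, 102.0], [63.0, 12.0, 106.0]]
scene 106 orange 0  other 18 [[52.0, -14.0, 107.0], [62.0, 13.0, 109.0]]
scene 110 orange 0  other 28 [[45.0, -12.0, 110.0], [62.0, 13.0, 114.0]]
```

```bash
cat > touch.py <<'E'
from h import *
ctrl.movel(unit(.078,0,.071)); ctrl.movel(unit(.078,0,.051),max_speed=.05); ctrl.pause(.3)
b=np.mean([(ctrl.pause(.03),get_state()["contact_force"])[1] for _ in range(5)],0); np.save("bias.npy",b); print("bias",b,st()[:3])
z=51.;log=[]
while z>32:
    z-=.7; ctrl.movel(unit(.078,0,z/1e3),max_speed=.02); t,px,pz,F=st(); fz=(F-b)[2]; log.append((round(t,2),round(pz,2),round(fz,2)))
    if abs(fz)>3.5: break
print(*log[-8:],sep="\n"); np.save("tipz.npy",pz)
ctrl.movel(unit(.078,0,(pz+11)/1e3),max_speed=.05); print(st())
E
python3 touch.py
```

```text
bias [-0.06204316 -0.0005985   0.01590563] (18.75, np.float64(78.04856235138551), np.float64(51.07812315703909))
(23.0, np.float64(39.03), np.float64(0.16))
(23.25, np.float64(38.31), np.float64(1.26))
(23.5, np.float64(37.64), np.float64(0.03))
(23.75, np.float64(36.93), np.float64(-0.74))
(24.0, np.float64(36.25), np.float64(0.79))
(24.25, np.float64(35.55), np.float64(0.27))
(24.5, np.float64(35.07), np.float64(1.59))
(24.75, np.float64(35.01), np.float64(5.63))
(25.1333, np.float64(78.27527545625415), np.float64(46.40733955266881), array([ 0.02388872, -0.71809878,  0.65150546]))
```

```bash
cat > push.py <<'E'
from h import *
Z=.0455
ctrl.movel(unit(.065,0,Z),max_speed=.03); ctrl.pause(.2)
b=np.mean([(ctrl.pause(.03),get_state()["contact_force"])[1] for _ in range(5)],0); np.save("bias.npy",b); print("bias",b,st()[:3])
x=65.;f=0;log=[]
while x>40:
    x-=.8 if f<6 else .4 if f<9 else .2
    ctrl.movel(unit(x/1e3,0,Z),max_speed=.02)
    t,px,pz,F=st(); f=(F-b)@U3; log.append((round(t,2),round(x,2),round(px,2),round(pz,2),round(f,2),round((F-b)[2],2)))
    if f>10.6:
        fs=[]
        for _ in range(4): ctrl.pause(.03); fs.append((get_state()["contact_force"]-b)@U3)
        f=np.mean(fs); log.append(("mean",round(f,2)))
        if f>10.4: break
np.save("px.npy",x)
for l in log[::2]+log[-3:]: print(*l)
E
python3 push.py
```

```text
bias [ 0.10130575 -0.22676432  0.11652762] (26.0833, np.float64(65.0682115074865), np.float64(45.48654881435969))
26.33 64.2 64.14 45.5 0.67 1.18
26.83 62.6 62.56 45.52 -1.02 -0.12
27.33 61.0 60.95 45.53 0.95 -0.02
27.83 59.4 59.36 45.52 0.26 0.1
28.33 57.8 57.88 45.56 -0.33 -1.25
28.83 56.2 56.43 45.59 2.4 0.22
29.33 54.6 54.9 45.66 3.93 -0.27
29.83 53.0 53.5 45.68 5.45 0.25
30.33 51.8 52.74 45.85 6.66 -0.14
30.83 51.0 52.17 45.92 7.23 0.07
31.33 50.2 51.57 45.99 7.31 -0.39
31.83 49.4 51.14 46.15 8.77 0.5
32.33 48.6 50.62 46.27 7.81 -0.07
32.83 47.8 50.09 46.34 8.74 -0.23
33.33 47.2 49.68 46.45 9.18 -0.07
33.83 46.8 49.42 46.48 10.75 0.49
34.22 46.6 49.28 46.5 10.64 0.13
34.6 46.4 49.16 46.52 10.92 0.05
34.98 46.2 49.09 46.57 10.44 0.58
mean 10.45
34.98 46.2 49.09 46.57 10.44 0.58
35.23 46.0 49.07 46.62 10.66 1.02
mean 10.45
```

```bash
cat > rise.py <<'E'
from h import *
b=np.load("bias.npy"); x=float(np.load("px.npy")); z=45.5
for k in range(12):
    z+=1.; ctrl.movel(unit(x/1e3,0,z/1e3),max_speed=.02)
    fs=[]
    for _ in range(2): ctrl.pause(.02); fs.append(get_state()["contact_force"]-b)
    F=np.mean(fs,0); f=F@U3; t,px,pz,_=st(); print(round(t,2),round(x,2),round(px,2),round(pz,2),round(f,2),round(F[2],2))
    if f>13.5: x+=.4
    else: x-=np.clip((10.8-f)*.12,-.3,.3)
np.save("px.npy",x); np.save("pz.npy",z); ctrl.pause(.1)
im,_=vision.grab_frame("side"); cv2.imwrite("pics/r1.png",cv2.resize(im[120:220,240:400],(800,500),interpolation=cv2.INTER_CUBIC)); print(st()[0])
E
python3 rise.py
```

```text
35.65 46.0 48.94 47.65 10.61 0.02
35.93 45.98 48.81 48.6 10.42 0.9
36.22 45.93 48.71 49.57 9.89 0.87
36.5 45.82 48.61 50.61 10.36 1.18
36.78 45.77 48.51 51.6 10.2 0.57
37.07 45.7 48.4 52.6 9.8 0.9
37.35 45.58 48.27 53.59 9.57 0.87
37.63 45.43 48.08 54.62 9.7 1.46
37.92 45.3 47.95 55.62 9.94 0.96
38.2 45.19 47.77 56.58 9.61 0.7
38.48 45.05 47.64 57.62 9.94 0.95
38.77 44.95 47.46 58.58 9.21 1.53
38.9167
```

View pics/r1.png

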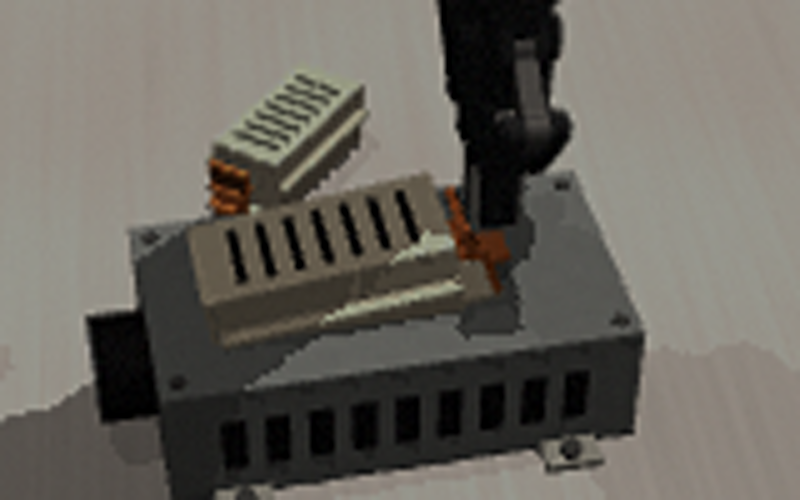

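```bash
cat > grip.py <<'E'
from h import *
x=float(np.load("px.npy")); z=float(np.load("pz.npy"))
ctrl.movel(unit(.060,0,z/1e3),max_speed=.04); ctrl.movel(unit(.068,0,z/1e3),max_speed=.08)
ctrl.movel(unit(.068,0,.085),max_speed=.15)
ctrl.ungrasp(); ctrl.movel(unit(-.012,0,.085),max_speed=.2)
im,d,i=wrist(); V,Uu=np.mgrid[0:400,0:640]; ok=d>0; W=world("wrist",np.c_[Uu[ok],V[ok]],d[ok],i)-O3; L=np.c_[W@U3,W@V3,W[:,2]]*1e3
for lo in range(-75,35,15):
    g=(L[:,0]>lo)&(L[:,0]<lo+15)&(abs(L[:,1])<32)&(L[:,2]>72)&(L[:,2]<95)
    if g.sum()>5: print(lo,g.sum(),np.percentile(L[g],[3,50,97],axis=0).round(1)[:,1:].tolist())
im2,_=vision.grab_frame("side"); cv2.imwrite("pics/g1.png",cv2.resize(im2[120:220,240:400],(800,500),interpolation=cv2.INTER_CUBIC))
print(st())
E
python3 grip.py
```

```text
-75 1274 [[-22.9, 79.2], [0.9, 80.3], [24.1, 81.5]]
-60 1380 [[-22.9, 80.4], [0.9, 81.5], [24.1, 82.8]]
-45 1528 [[-22.9, 81.4], [0.5, 82.7], [24.2, 83.9]]
-30 1640 [[-22.8, 82.5], [0.8, 83.8], [24.1, 84.9]]
-15 1762 [[-22.8, 83.5], [0.7, 84.7], [24.1, 86.0]]
0 1947 [[-22.8, 84.5], [0.7, 85.8], [24.2, 87.2]]
15 2228 [[-22.7, 74.9], [0.7, 86.5], [24.2, 87.8]]
30 549 [[-12.8, 72.4], [0.7, 87.6], [14.4, 89.2]]
(41.4583, np.float64(-10.866776407912852), np.float64(85.12233175303786), array([ 0.30597654,  0.13596649, -0.22710267]))
```

View pics/g1.png

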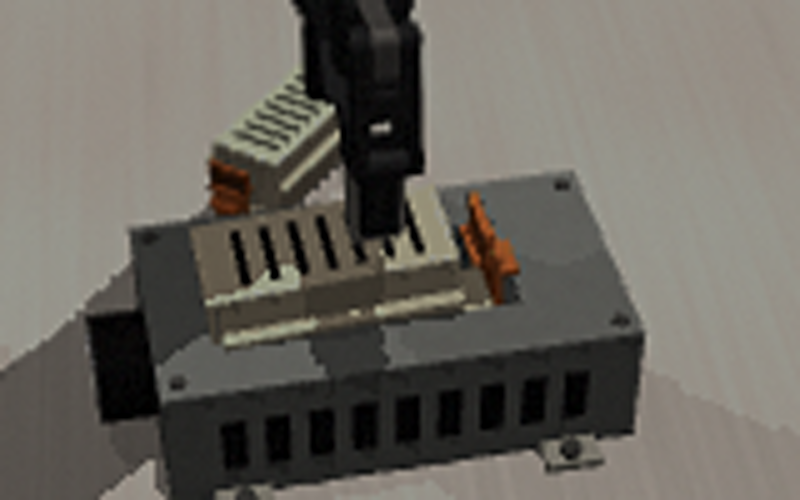

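```bash
cat > lift.py <<'E'
from h import *
Y=.0007
ctrl.movel(unit(-.012,Y,.044),max_speed=.1); ctrl.pause(.1); b=get_state()["contact_force"]; print(st())
ctrl.close_gripper(35); ctrl.pause(.2); s=get_state(); print("w",s["width"],s["contact_force"]-b,st()[0])
if s["width"]<.04: raise SystemExit("no grip")
z=44.
for k in range(1,9):
    ctrl.movel(unit(-.012+k*.001,Y,(z+.06*k)/1e3),max_speed=.03); t,px,pz,F=st(); print(round(t,2),round(px,2),round(pz,2),np.round([(F-b)@U3,(F-b)@V3,F[2]-b[2]],1))
    if abs((F-b)@U3)>15: raise SystemExit("stuck")
for h in (46,49,53,60):
    ctrl.movel(unit(-.004,Y,h/1e3),max_speed=.04); t,px,pz,F=st(); print(round(t,2),round(px,2),round(pz,2),np.round([(F-b)@U3,(F-b)@V3,F[2]-b[2]],1))
    if abs(F[2]-b[2])>12: raise SystemExit("stuck z")
print(get_state()["width"])
E
python3 lift.py
```

```text
(42.1167, np.float64(-11.553463654870813), np.float64(44.53474158243733), array([-0.20766978, -0.73963804,  0.45993386]))
w 0.04918516096363369 [ 0.02235779 -0.75097776  4.92874238] 42.7417
42.99 -11.44 44.56 [-3.   0.3  7.2]
43.24 -11.12 44.52 [-4.7 -1.2  7.7]
43.49 -10.72 44.46 [-6.4 -0.4  8.2]
43.74 -10.12 44.46 [-5.8  0.   8.5]
43.99 -9.13 44.56 [-7.  -0.6  9.3]
44.24 -8.14 44.65 [-7.5 -0.4  8.4]
44.49 -7.27 44.67 [-8.2  1.   8. ]
44.74 -6.29 44.72 [-7.1 -0.3  8.3]
44.99 -6.29 45.31 [-5.4  1.5 -1. ]
45.24 -6.15 48.11 [-5.1  1.5 -4.4]
45.49 -5.82 52.44 [-6.3  0.5 -4.2]
45.82 -5.0 60.27 [-6.6  0.3 -3. ]
0.04900416228119016
```

```bash
python3 - <<'E'
from h import *
im2,_=vision.grab_frame("side"); cv2.imwrite("pics/l1.png",cv2.resize(im2[110:210,240:400],(800,500),interpolation=cv2.INTER_CUBIC))
im,d,i=wrist(); V,Uu=np.mgrid[0:400,0:640]; ok=d>0; W=world("wrist",np.c_[Uu[ok],V[ok]],d[ok],i)-O3; L=np.c_[W@U3,W@V3,W[:,2]]*1e3
for lo in range(-80,50,15):
    g=(L[:,0]>lo)&(L[:,0]<lo+15)&(abs(L[:,1])<15)&(L[:,2]>66)&(L[:,2]<115)
    if g.sum()>5: print(lo,g.sum(),np.median(L[g],axis=0).round(1))
print(st())
E
```

```text
-50 818 [-39.2   0.1  99.2]
-35 1470 [-27.    0.1  99.3]
-20 1562 [-12.4   0.1  99.7]
-5 1782 [  2.6   0.1 100. ]
10 1922 [1.770e+01 1.000e-01 1.001e+02]
25 2082 [32.6  0.1 99.8]
40 1502 [50.  -0.4 94.3]
(45.9167, np.float64(-5.007917931646534), np.float64(60.2098116148038), array([-6.28133276, -1.78744882, -2.09820431]))
```

View pics/l1.png

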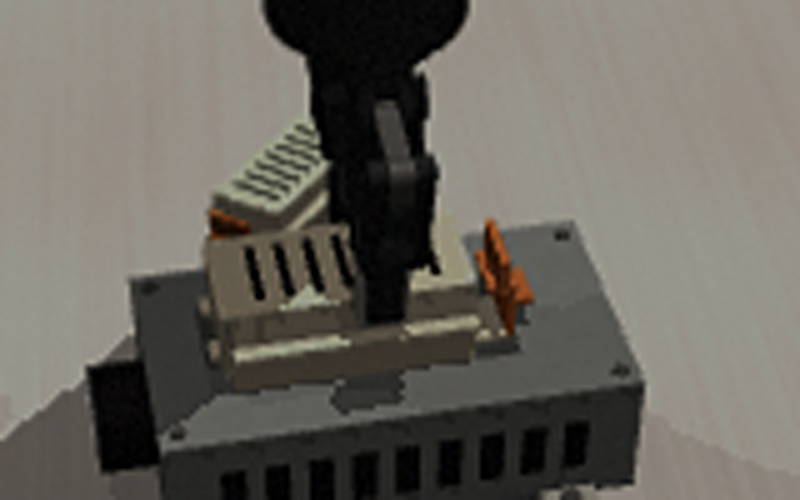

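```bash
cat > place.py <<'E'
from h import *
Y=.0007
ctrl.movel(unit(-.006,Y,.061),max_speed=.03); t,px,pz,F=st(); print(t,px,pz,F,F@U3)
for h in (.065,.072,.082): 
    ctrl.movel(unit(-.006,Y,h),max_speed=.06); t,px,pz,F=st(); print(round(t,2),round(px,2),round(pz,2),F.round(1))
    if F[2]<-12: raise SystemExit("stuck")
ctrl.movel(unit(-.006,Y,.13),max_speed=.12); ctrl.pause(.15); print(get_state()["width"],get_state()["contact_force"])
B=-.28; p=np.array([.562,-.184,0])+.0115*np.array([np.cos(B),np.sin(B),0]); np.save("pl.npy",p)
ctrl.movel(p+[0,0,.13],q_yaw(B),max_speed=.15)
ctrl.movel(p+[0,0,.035],max_speed=.08); ctrl.pause(.1); print(st()[0],get_state()["width"],get_state()["tcp_pos"])
im,d=vision.grab_frame("side"); cv2.imwrite("pics/m1.png",cv2.resize(im[240:400,220:440],(800,580),interpolation=cv2.INTER_CUBIC))
E
python3 place.py
```

```text
46.1667 -5.205646618193074 61.85712231665182 [-3.28174138 -0.88103751  0.1984218 ] -3.3527526434812853
46.42 -4.76 65.78 [ 0.5  0.4 -2. ]
46.68 -5.47 72.6 [ 0.3 -0.4 -2.3]
47.0 -5.65 82.55 [ 0.1  0.  -1.3]
0.049382219276542134 [ 0.66141138  0.27099349 -2.35144759]
51.7083 0.04865408327620659 [ 0.57341698 -0.18729378  0.03555561]
```

View pics/m1.png

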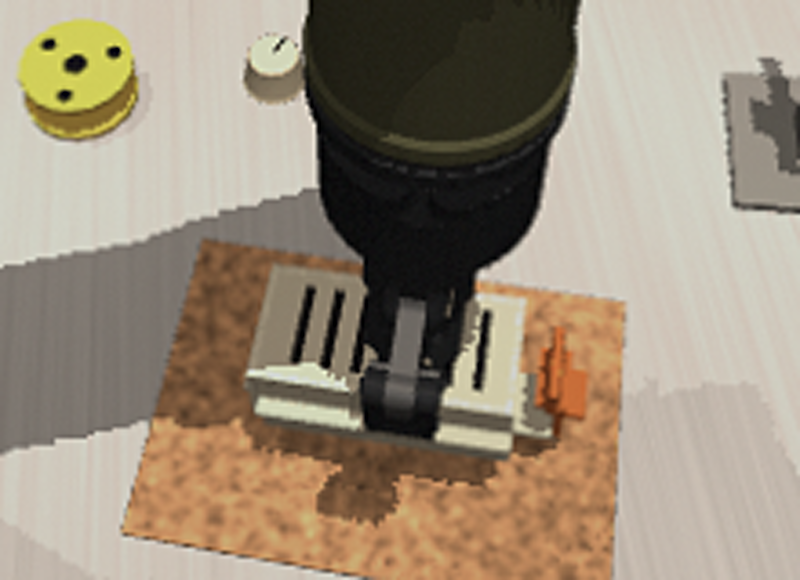

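```bash
cat > down.py <<'E'
from h import *
p=np.load("pl.npy"); ctrl.movel(p+[0,0,.0135],max_speed=.04); ctrl.pause(.15)
b=np.mean([(ctrl.pause(.03),get_state()["contact_force"])[1] for _ in range(4)],0); z=13.5
while z>0:
    z-=.7; ctrl.movel(p+[0,0,z/1e3],max_speed=.02); s=get_state(); f=(s["contact_force"]-b)[2]; print(round(s["time"],2),round(s["tcp_pos"][2]*1e3,2),round(f,2))
    if f>2.8: break
ctrl.ungrasp(); ctrl.pause(.2); ctrl.movel(p+[0,0,.12],max_speed=.12)
im,d=vision.grab_frame("side"); cv2.imwrite("pics/f1.png",cv2.resize(im[220:400,200:480],(800,514),interpolation=cv2.INTER_CUBIC))
im,d,i=wrist(); V,Uu=np.mgrid[0:400,0:640]; ok=d>0; W=world("wrist",np.c_[Uu[ok],V[ok]],d[ok],i)
g=(abs(W[:,0]-p[0])<.12)&(abs(W[:,1]-p[1])<.1)&(W[:,2]>.042)&(W[:,2]<.055); P=W[g]
print("top",rect(P),np.linalg.lstsq(np.c_[P[:,:2]-p[:2],np.ones(len(P))],P[:,2],rcond=None)[0])
print(get_state()["time"],get_state()["width"])
E
python3 down.py
```

```text
52.98 12.8 -0.8
53.23 12.03 0.04
53.48 11.34 -1.13
53.73 10.66 -0.02
53.98 9.94 0.01
54.23 9.46 1.93
54.48 8.97 4.27
top (array([ 569.8, -187. ]), array([ 50.1, 121.9]), np.float32(-0.2815889)) [-6.93563762e-05 -1.06674371e-04  4.74428727e-02]
56.3167 0.08552406797544818
```

View pics/f1.png

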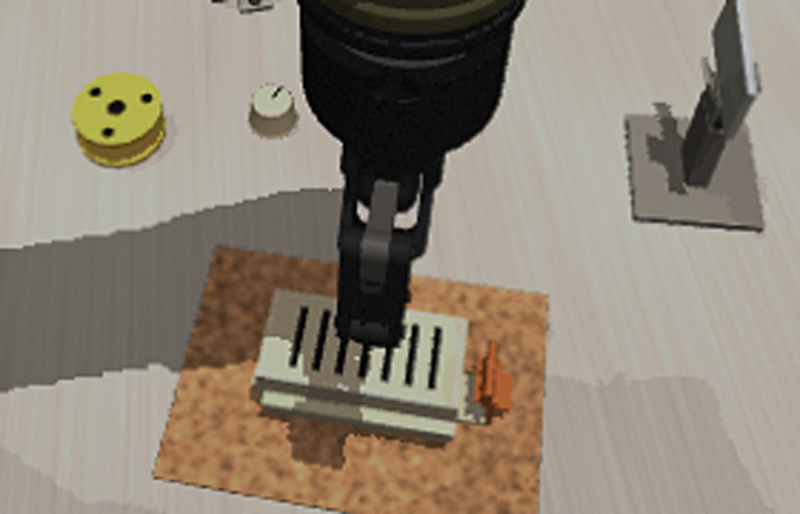

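The cover lies flat on the mat: its top is level at 47.4 mm (3 + 44 expected), well inside the mat, and the gripper is clear. I'm handing the job in.

```bash
python3 -c "
from h import *
print(ticket.close_job())"
```

```text
the job is handed in; nothing more can be done
None
```

The cover is off the lamp unit and lying flat, right way up, on the cork mat. I handed the job in at about 56 s of the 69 s allowed, and no verdict was reported.

**What I did**
- **Tab:** I pressed it by feel until it sat at its stop. The highest force I read was about 11 N, against the 16 N limit. I kept it pressed while raising that end about 12 mm, then let go, and the cover stayed ajar.
- **Cover:** I gripped the shell across its width and drew it towards +x to free the tongues. I then lifted it off, carried it to the mat and lowered it until it touched (about 4 N).

**Last checks**
- The top of the cover is level (slope about 0.0001) at 47.4 mm, where 47 mm was expected. Both ends of the shell are well inside the mat.
- The reel hub, knob and glass stand look undisturbed in the last picture. The arm hid the lens cap, so I did not see it at the end, but the cover's path went well above it.

**What disagreed**
- **Finger tips:** the real tips sat about 25 mm behind the stated TCP. My first push therefore passed above the tab without touching it. I found the true offset by touching the bare rim and corrected for it.
- **Grip:** as the fingers closed they pressed on the flange with about 5 N, rising to about 9 N during the draw.
- **Draw:** it went slightly too far, so the cover leaned on the +x edge of the opening with about 6 N. Backing off 2 mm cleared it before the final lift.

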